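# Clear the tilting work board and wedge it up

## Robot

A 7-joint arm with a two-finger parallel gripper is mounted at the origin on the work surface. World frame = base frame: x ahead of the robot, y to its left, z up, the work surface at z = 0. Lengths are in m, angles in rad, forces in N, time in s.
With the tool pointing down it reaches from about 0.425 to 0.95 m from the base axis. Payload 4.7 kg.
Tool frame: the origin (TCP) lies at the very end of the fingers, on their centre line; the grasp point (between the pads) lies 19 mm behind it; z points along the fingers, y is the direction in which the jaws open and shut (so a half turn about z gives the same grasp; the last joint's range is limited). The gripper opens to 85 mm and grips with 20 to 120 N. Pads are 22 mm wide; open, the fingers measure 114 mm over their backs; the gripper's body (76 mm by 85 mm) begins 54 mm behind the grasp point. The pads swing forward as they close: fully open they stand 13 mm farther back than shut.
Start: joints at [1.084, 0.469, -0.049, 1.532, 0.024, 1.141, -0.082], TCP at [0.298, -0.605, 0.231] pointing down, gripper open.
Joint ranges: [-2.59, 2.59], [-0.33, 1.99], [-1.39, 1.29], [0.1, 2.45], [-1.04, 4.18], [0.21, 1.99], [-2.66, 2.66]. Speed limits (rad/s): [2.57, 2.57, 3.14, 3.14, 3.14, 3.14, 3.14].

## Interface

Orientations are given as a rotation vector (axis times angle).
In Python, from plant import telemetry, snapshot, workorder gives the robot as it stands.
- The arm moves only by the tool servo_tool, never from a script. Its argument "steps" is a list of rows, each an object of numbers: "ax", "ay", "az": the turn, a rotation vector about the tool's x, y, z in rad; "tx", "ty", "tz": the shift along the tool's x, y, z in m; "hand": the finger opening in m, from 0 to 0.0854. In form: [{"ax": .., "ay": .., "az": .., "tx": .., "ty": .., "tz": .., "hand": ..}, ...]. A call has 1 to 8 rows; each row is the pose to reach, as a shift and turn from the pose commanded when the call began, along the tool's axes at that moment; what a row does not reach only later rows make up. A row lasts 1/10 s, in which the tool goes at most 50 mm and 8.59 degrees, less where a joint would pass 70% of its speed; a pose out of reach is approached as far as the arm can. A call with a gripper value outside its range is refused whole. The fingers move at their own pace and stop on an object; "squeeze" is the grip in N (left out, the last holds). Time passes only in rows, so rows that repeat a pose let the fingers close. It gives the time, the measured TCP pose, the force and the opening at its end, in the units of the state.
- telemetry.get_obs(): the state, without advancing time (a new reading comes with each control period).
- snapshot(name): name is "scene" or "top" or "wrist"; returns a dict with "img" (420x560x3 uint8, red, green, blue), "fx", "fy", "cx", "cy" (pixels), "rvec" (rotation vector, rad) and "tvec" (3), from world to camera coordinates, as OpenCV has them; the wrist camera has in their place "mount" (4x4, takes a point from camera to tool coordinates, whose origin is the TCP and whose axes are the flange's). Camera axes: x right, y down, z forward; pixel columns grow to the right and rows downward; lengths in m; the calibration is good to about 2 mm. The wrist camera is an equidistant fisheye: a pixel r from the principal point sees the ray r / f radians off the axis. A picture is of the moment at which its call begins: read the wrist's pose just before it. There is no depth.
- workorder.sign_off(): hands the job in, once; it reports no verdict.
The state is a dict: "clock": time; "joints": joint angles; "joint_velocities": joint speeds; "joint_efforts": joint torques, N m; "tool_pos": TCP position; "ee_rot": TCP orientation; "wrist_force": force on the tool from outside, world axes, zero at the start; "moment": the same for the moment, N m; "opening": finger opening in m.
Only numpy, scipy, OpenCV 4.12 (cv2) and the standard library are available. Lean on these libraries where they do the work, as an engineer would, in place of code of your own. Each camera call takes 0.05 s, during which the arm holds its last target. There are 200 camera calls.

## Task

On the jeweller's bench, take the green tool caddy off the tilting board and hang it by its wooden handle on the hook of the stand, keeping it upright and letting go of it. Then lay the wooden wedge flat on the bench in front of the board, thin end first, and slide it into the open slot under the board's brass front edge until the leaf just lifts off its base, about 4 mm, with the edge over the wedge's red band. Finish while still holding the wedge there, with the robot touching neither the board nor the caddy, and leave the other things on the bench alone.

Things in the scene. Friction and masses are not known exactly. Their poses are not given: they have to be found in the camera images.
- caddy: green tool caddy, about 0.22 kg. Tray 60 (x) by 90 (y) by 30 high; wire uprights (6 thick, y = +-37) carry a wooden handle over its middle: crossbar 12 (x) by 84 (y), z = 100 to 114; on it a grip board 12 (x) by 50 (y), z = 114 to 156. Between rim and crossbar it is open along x, 68 wide: the hook goes in there. Origin: centre of underside, z up. Starts on the board's disc, z = 30
- caddy_bar (a point): middle of the underside of the caddy's crossbar, 100 above the caddy's origin; this rests on the hook
- hook_stand: dark steel stand, fixed. Foot radius 50, 12 high; post radius 8, 165 high, at the origin (centre of underside). A level round arm, 10 thick, axis at z = 160, runs from the post along the stand's -x to x = -88, then turns up to its free end at x = -107, top of the end z = 177
- hook_seat (a point): the place on top of the hook arm where the caddy's crossbar should rest: 55 from the post's axis towards the free end, z = 165
- tilt_base: base of the tilting board, fixed: a U of dark wood 180 (x) by 160 (y) by 12 high, open at its front (-x) and without a floor: the wedge slides on the bench in its slot, 90 wide (y = +-45), 150 deep. Origin: centre of underside, +x from the open front to the hinge
- leaf (a joint): angle of the hinged leaf (rad): 0 lying on the base, grows as its front edge rises; 0.023 lifts the edge 4 mm. Hinge at x = 85, z = 12 of the base. Leaf about 172 by 160 by 12, about 0.8 kg, underside at z = 12 when down, falls back by its weight; on it is fixed a pale round disc, radius 72, top at z = 30
- leaf_edge (a point): middle of the lower front (brass) edge of the leaf, 90 in front of the base's centre, 12 above the bench when the leaf is down; moves with the leaf
- wedge: pale wooden wedge, 0.12 kg, 110 long (x), 40 wide (y). Thin end at x = 55, 5 thick; top slopes up 1 in 5 to 20 thick at x = -20, then flat to the tail at x = -55. Red band across the slope from x = 5 to x = -10 (16 thick at x = 0). Blue grip 24 (x) by 14 (y) centred at x = -40, from z = 20 to 60. Origin: centre of underside, z up. Starts flat on the bench
- wedge_tip (a point): middle of the lower edge of the wedge's thin end, x = 55 of the wedge
- hammer: bystander, leave alone: small hammer with a wooden handle, 240 long (mm)
- graver: bystander, leave alone: cork-tipped graver, 130 long, 28 wide, lying flat (mm)
- clay_pot: bystander, leave alone: small clay pot, 48 across, 50 high (mm)
- tin: bystander, leave alone: round steel tin with a domed top, 72 across, 64 high (mm)
Things that resemble listed ones, but are neither listed nor needed, are in the scene too. What is shaped like the wedge but turquoise is not meant. Several things look just like the hook_stand: the one meant starts farthest to the robot's right.

How it is judged:
On the way, in this order (a step that is already met when the one before it is completed fails the run):
1. the caddy hangs from the hook by its handle, let go (horizontal distance between caddy_bar and hook_seat below 0.035 m and z of caddy_bar in the frame of hook_seat between -0.008 and 0.008 m and contact force between caddy and hook_stand above 0.7 N and angle between caddy's own z axis and vertical below 0.3 rad and contact force between caddy and the arm below 0.1 N and contact force between caddy and the fingers below 0.1 N and contact force between caddy and tilt_base below 0.1 N and value of joint leaf below 0.008 rad), for 0.4 s.
2. the wedge lies under the leaf and has lifted its front edge (height (world z) of wedge between -0.003 and 0.004 m and angle between wedge's own z axis and vertical below 0.05 rad and x of wedge_tip in the frame of tilt_base above -0.065 m and y of wedge_tip in the frame of tilt_base between -0.04 and 0.04 m and angle between the x axis of wedge and the x axis of tilt_base, either way round below 0.3 rad and contact force between wedge and tilt_base above 0.5 N and value of joint leaf above 0.011 rad), for 0.2 s.
At the end, for the whole second after the job is handed in: Caddy hangs untouched on the hook by its crossbar (within 35 mm of the seat, 8 mm in height, tilt under 0.3 rad). Wedge flat on the bench in the slot, within 0.3 rad, carrying the leaf still at 0.011 to 0.040 rad (edge 2 to 7 mm up), held by the fingers; robot off leaf and base (all of step 2 and horizontal distance between caddy_bar and hook_seat below 0.035 m and z of caddy_bar in the frame of hook_seat between -0.008 and 0.008 m and contact force between caddy and hook_stand above 0.7 N and angle between caddy's own z axis and vertical below 0.3 rad and contact force between caddy and the arm below 0.1 N and contact force between caddy and the fingers below 0.1 N and contact force between caddy and tilt_base below 0.1 N and value of joint leaf below 0.04 rad and velocity of joint leaf between -0.05 and 0.05 rad/s and contact force between the fingers and wedge above 1 N and contact force between each of the arm, the fingers and tilt_base below 0.3 N and linear speed of wedge below 0.02 m/s and linear speed of caddy below 0.08 m/s); the arm keeps its last pose, push and grip.
It fails at once if the caddy is tipped far over (angle between caddy's own z axis and vertical above 0.6 rad).
It fails at once if the leaf is thrown up far more than needed (value of joint leaf above 0.08 rad).
It fails at once if a bystander is knocked from its place (moved over 30 mm or tipped) (distance of any of hammer, graver, clay_pot, tin from where it was at the start of the episode above 0.03 m or angle between any of hammer, graver, clay_pot, tin's own z axis and vertical above 0.5 rad).
It also fails if it takes over 54 s, if anything falls off the work surface, if the arm or the gripper's body presses on something with over 40 N, if the wrist force passes 120 N, or if a joint passes its speed limit or range.

## Working session

There is one attempt and no reset: what is moved stays moved. The work goes in short steps, Python scripts to look and compute and a tool call to move; the robot and the scene stay as the last step left them, time stands still between calls to the robot, and variables do not carry over. Pictures are saved under pics/ and viewed, about 8 in all and at most 12, crops included, and the job is handed in when it is done.

Besides the shell and the picture viewer there is one more tool, called after "Call:" as name(argument=value, ...), one argument or row to a line, values as JSON. servo_tool: Moves the arm, as the interface text tells. Its arguments: {"type":"object","properties":{"steps":{"type":"array","items":{"type":"object","properties":{"ax":{"type":"number"},"ay":{"type":"number"},"az":{"type":"number"},"tx":{"type":"number"},"ty":{"type":"number"},"tz":{"type":"number"},"hand":{"type":"number"}}}},"squeeze":{"type":"number"}},"required":["steps"]}

```bash
mkdir -p pics; ls
cat > h.py <<'E'
import numpy as np, cv2, json
from plant import telemetry, snapshot, workorder
def snap(n,f):
    s=snapshot(n); cv2.imwrite('pics/'+f+'.png',cv2.cvtColor(s['img'],cv2.COLOR_RGB2BGR))
    np.savez('pics/'+f+'.npz',**{k:v for k,v in s.items()}); return s
def load(f): return dict(np.load('pics/'+f+'.npz'))
def ray(s,u,v):
    R=cv2.Rodrigues(np.array(s['rvec'],float))[0]; t=np.array(s['tvec'],float).ravel()
    d=np.array([(u-s['cx'])/s['fx'],(v-s['cy'])/s['fy'],1.]); return -R.T@t, R.T@d
def onz(s,u,v,z):
    c,d=ray(s,u,v); return c+d*(z-c[2])/d[2]
def proj(s,p):
    R=cv2.Rodrigues(np.array(s['rvec'],float))[0]; t=np.array(s['tvec'],float).ravel()
    q=R@np.array(p,float)+t; return np.array([s['fx']*q[0]/q[2]+s['cx'],s['fy']*q[1]/q[2]+s['cy']])
E
python3 - <<'E'
from h import *
a=snap('scene','s0');b=snap('top','t0')
for s in (a,b): print(s['fx'],s['cx'],s['cy'],ray(s,s['cx'],s['cy']))
o=telemetry.get_obs();print(o)
E
```

```text
pics
489.08049965515346 282.74345863108806 208.05566907585415 (array([ 1.13928111, -0.72407928,  1.13152973]), array([-0.42663368,  0.52763263, -0.73456621]))
510.3689311755145 285.13879313907006 199.05722272629905 (array([0.17628693, 0.03167785, 1.84929971]), array([ 0.20030514,  0.00528947, -0.97971928]))
{'clock': 0.1, 'joints': array([ 1.08411138,  0.46937415, -0.04863951,  1.53355769,  0.02410679,
        1.14097949, -0.0822874 ]), 'joint_velocities': array([-2.84762237e-05, -1.42367537e-03, -2.48143080e-03, -4.03094892e-03,
       -8.95148995e-04,  1.78071417e-03,  1.38122721e-03]), 'joint_efforts': array([ 8.52824542e-04, -5.11517429e+01, -4.69475426e-02, -2.38389355e+01,
        1.07890723e-02,  4.40974720e-03, -4.32866364e-05]), 'tool_pos': array([ 0.29813412, -0.60502127,  0.23036458]), 'ee_rot': array([-3.05799143e+00, -7.12571995e-01,  6.85525142e-04]), 'wrist_force': array([-0.23183089, -1.00496888,  0.43190876]), 'moment': array([ 0.05049149, -0.00454342, -0.00692093]), 'opening': 0.08561573722458576}
```

View pics/s0.png

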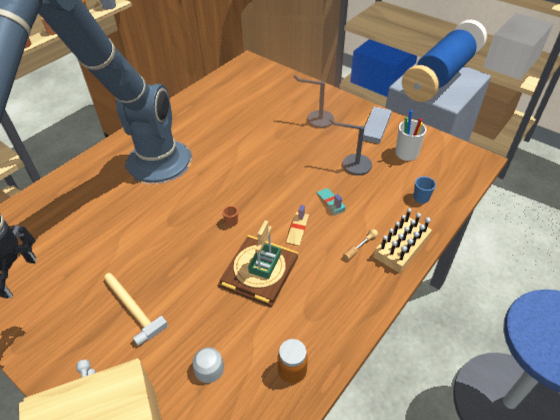

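View pics/t0.png

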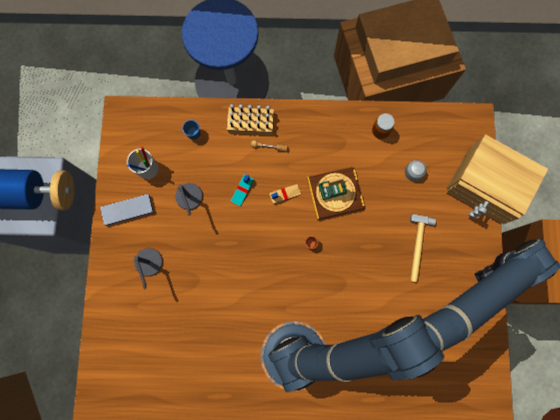

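Scene: the caddy stands on the board at scene (262,262), top (333,190). The pale wedge is at top (285,193); the turquoise lookalike at (243,188) is not meant. Stand candidates are top (190,197) and (148,262), plus a grey thing at (480,210) still to be identified. I'll check them in one enlarged crop.

Run:
```python
from h import *
t=cv2.imread('pics/t0.png');s=cv2.imread('pics/s0.png')
def c(i,u,v,w,h,k): return cv2.resize(i[v:v+h,u:u+w],(w*k,h*k),interpolation=cv2.INTER_CUBIC)
A=c(t,260,160,120,75,4) #480x300
B=c(t,130,160,100,150,2) #200x300
C=cv2.resize(t[190:235,455:500],(120,120));
D=c(s,200,190,140,120,3) #420x360->
E=c(s,285,65,100,120,3) #300x360
out=np.zeros((600,800,3),np.uint8)
out[:300,:480]=A;out[:300,480:680]=B;out[:120,680:800]=C
out[300:600,:420]=D[:300];out[300:600,420:720]=E[60:360][:300]
cv2.imwrite('pics/c0.png',out)
ts=load('t0');ss=load('s0')
for n,u,v in [('standA foot',190,197),('standB foot',148,262)]: print(n,onz(ts,u,v,0.012).round(3))
print('clamp',onz(ts,480,210,0).round(3))
print('standA scene',onz(ss,357,163,.012).round(3),'B',onz(ss,320,119,.012).round(3))
print('caddy',onz(ts,333,191,.15).round(3),'wedge',onz(ts,285,193,.02).round(3))
```

```text
standA foot [0.552 0.392 0.012]
standB foot [0.311 0.528 0.012]
clamp [ 0.528 -0.676  0.   ]
standA scene [0.559 0.398 0.012] B [0.318 0.521 0.012]
caddy [ 0.555 -0.122  0.15 ] wedge [0.573 0.043 0.02 ]
```

View pics/c0.png

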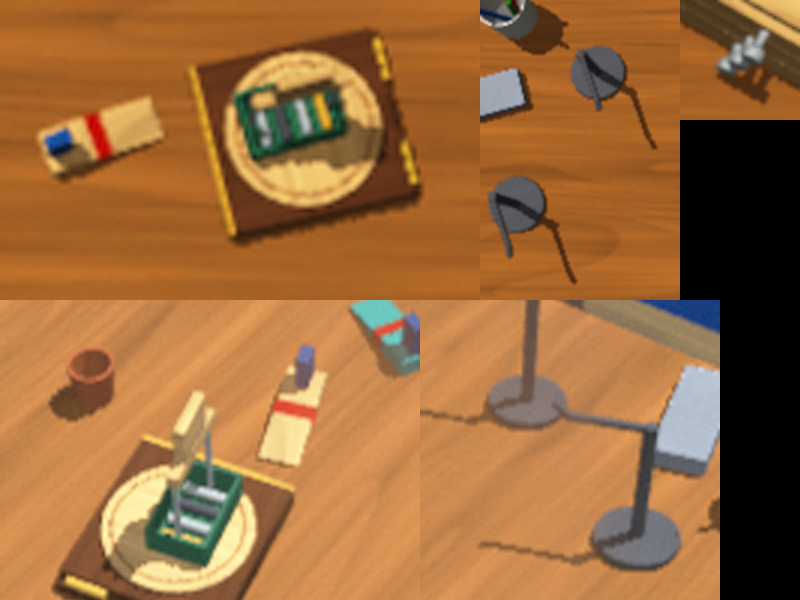

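The pictured objects:
- **Stands:** two are identical, A with its foot at top (190,197), y≈0.39, and B at (148,262), y≈0.53. A is farther to the robot's right (smaller y), so A is meant. The thing at (480,210) is a small clamp, not a stand.
- **Wedge:** the pale one already points its thin end at the brass edge, which faces +y.

Next I'll measure.

Run:
```python
from h import *
from scipy.spatial.transform import Rotation as Ro
ts=load('t0');ss=load('s0')
T=lambda x,y:(260+x/4,160+y/4)
L=[onz(ts,*T(*p),.024)[:2] for p in [(190,67),(378,30),(420,195),(235,238)]]
L=np.array(L);print('leaf',L.round(3).tolist(),L.mean(0).round(3),'sides',np.linalg.norm(L-np.roll(L,1,0),axis=1).round(3))
fr=(L[0]+L[3])/2;bk=(L[1]+L[2])/2;d=bk-fr;print('front mid',fr.round(3),'base x ang',np.arctan2(d[1],d[0]), 'edge ang',np.arctan2(*(L[3]-L[0])[::-1]))
# wedge
img=ts['img'].astype(int)
hsv=cv2.cvtColor(ts['img'],cv2.COLOR_RGB2HSV)
def px(m): v,u=np.nonzero(m); return u,v
reg=np.zeros(hsv.shape[:2],bool);reg[178:208,266:303]=1
red=((hsv[...,0]<6)|(hsv[...,0]>174))&(hsv[...,1]>190)&(hsv[...,2]>130)&reg
blue=(hsv[...,0]>100)&(hsv[...,0]<130)&(hsv[...,1]>100)&reg
for n,m,z in (('red',red,.0165),('blue',blue,.055)):
    u,v=px(m);print(n,len(u),onz(ts,u.mean(),v.mean(),z).round(3))
thin=[onz(ts,*T(*p),.005) for p in [(152,97),(163,135)]];print('thin',np.round(thin,3))
regg=np.zeros_like(reg);regg[175:205,314:350]=1
g=(hsv[...,0]>60)&(hsv[...,0]<95)&(hsv[...,1]>90)&regg
u,v=px(g);r=cv2.minAreaRect(np.c_[u,v].astype(np.float32));print('tray px',r)
print('tray rect on z.06',[onz(ts,*p,.058).round(3)[:2].tolist() for p in cv2.boxPoints(r)], onz(ts,*r[0],.058).round(3))
def tri(p,q):
    c1,d1=ray(ts,*p);c2,d2=ray(ss,*q);A=np.c_[d1,-d2];k=np.linalg.lstsq(A,c2-c1,rcond=None)[0]
    a,b=c1+k[0]*d1,c2+k[1]*d2;return ((a+b)/2).round(3),np.linalg.norm(a-b).round(3)
B=lambda x,y:(130+(x-480)/2,160+y/2); E=lambda x,y:(285+(x-420)/3,85+(y-300)/3)
print('posttop',tri(B(585,57),E(650,430)),'tip',tri(B(600,107),E(560,408)))
print('tip on z.17',onz(ts,*B(600,107),.172),'post z.165',onz(ts,*B(585,57),.165))
o=telemetry.get_obs();print(Ro.from_rotvec(o['ee_rot']).as_matrix().round(3))
w=snap('wrist','w0');print(w['mount'],w['fx'],w['cx'],w['cy'])
```

```text
leaf [[0.635, -0.039], [0.674, -0.212], [0.52, -0.25], [0.476, -0.082]] [ 0.576 -0.146] sides [0.164 0.178 0.159 0.173]
front mid [ 0.556 -0.06 ] base x ang -1.3350404138106506 edge ang -2.878596678490334
red 33 [0.571 0.045 0.016]
blue 26 [0.557 0.08  0.055]
thin [[ 0.61  -0.005  0.005]
 [ 0.575 -0.016  0.005]]
tray px ((332.24615478515625, 188.0692138671875), (16.050161361694336, 24.64533042907715), 74.74488067626953)
tray rect on z.06 [[0.602, -0.077], [0.628, -0.162], [0.571, -0.178], [0.545, -0.092]] [ 0.586 -0.127  0.058]
posttop (array([0.556, 0.394, 0.159]), np.float64(0.011)) tip (array([0.466, 0.36 , 0.168]), np.float64(0.006))
tip on z.17 [0.46341677 0.35699535 0.172     ] post z.165 [0.54984036 0.38874818 0.165     ]
[[ 0.897  0.442 -0.001]
 [ 0.442 -0.897  0.002]
 [-0.    -0.002 -1.   ]]
[[ 5.44695786e-04 -9.62083314e-01 -2.72755201e-01  6.96295387e-02]
 [ 9.99999845e-01  5.55227363e-04  3.85720233e-05  3.42167297e-04]
 [ 1.14331651e-04 -2.72755180e-01  9.62083468e-01 -1.43274631e-01]
 [ 0.00000000e+00  0.00000000e+00  0.00000000e+00  1.00000000e+00]] 325.19226210127806 279.2700533930591 207.26126359533254
```

Call:
servo_tool(
  steps=[
    {"tx": 0.33, "ty": -0.21, "tz": -0.06, "az": -1.0},
    {"tx": 0.33, "ty": -0.21, "tz": -0.06, "az": -1.0},
    {"tx": 0.33, "ty": -0.21, "tz": -0.06, "az": -1.0},
    {"tx": 0.33, "ty": -0.21, "tz": -0.06, "az": -1.0},
    {"tx": 0.33, "ty": -0.21, "tz": -0.06, "az": -1.0},
    {"tx": 0.33, "ty": -0.21, "tz": -0.06, "az": -1.0},
    {"tx": 0.33, "ty": -0.21, "tz": -0.06, "az": -1.0},
    {"tx": 0.33, "ty": -0.21, "tz": -0.06, "az": -1.0},
  ],
)

```text
invalid input at $.steps[0]: expected keys ax, ay, az, tx, ty, tz, hand
```

```bash
cat >> h.py <<'E'
from scipy.spatial.transform import Rotation as Ro
def plan(p,yang,row=None):
    "shift in tool axes to world TCP p, and az to bring tool y to world angle yang (mod pi)"
    o=telemetry.get_obs();R=Ro.from_rotvec(o['ee_rot']).as_matrix()
    d=R.T@(np.array(p)-o['tool_pos']);a=np.arctan2(R[1,1],R[0,1])
    az=-((yang-a+np.pi/2)%np.pi-np.pi/2)
    print('t',o['clock'],'pos',o['tool_pos'].round(4),'yang',a.round(3),'tilt',np.degrees(np.arccos(-R[2,2])).round(2),'shift',d.round(4),'az',az.round(3),'j',o['joints'].round(2),'F',o['wrist_force'].round(1),'open',o['opening'].round(4))
E
python3 -c "
from h import *
plan([.58,-.13,.30],.297)"
```

```text
Traceback (most recent call last):
  File "h.py", line 21, in plan
    print('t',o['clock'],'pos',o['tool_pos'].round(4),'yang',a.round(3),'tilt',np.degrees(np.arccos(-R[2,2])).round(2),'shift',d.round(4),'az',az.round(3),'j',o['joints'].round(2),'F',o['wrist_force'].round(1),'open',o['opening'].round(4))
                                                                                                                                                                                                                         ^^^^^^^^^^^^^^^^^^
AttributeError: 'float' object has no attribute 'round'
```

All keys are needed.

Call:
servo_tool(
  steps=[
    {"ax": 0, "ay": 0, "az": -1.0, "tx": 0.33, "ty": -0.21, "tz": -0.06, "hand": 0.085},
    {"ax": 0, "ay": 0, "az": -1.0, "tx": 0.33, "ty": -0.21, "tz": -0.06, "hand": 0.085},
    {"ax": 0, "ay": 0, "az": -1.0, "tx": 0.33, "ty": -0.21, "tz": -0.06, "hand": 0.085},
    {"ax": 0, "ay": 0, "az": -1.0, "tx": 0.33, "ty": -0.21, "tz": -0.06, "hand": 0.085},
    {"ax": 0, "ay": 0, "az": -1.0, "tx": 0.33, "ty": -0.21, "tz": -0.06, "hand": 0.085},
    {"ax": 0, "ay": 0, "az": -1.0, "tx": 0.33, "ty": -0.21, "tz": -0.06, "hand": 0.085},
    {"ax": 0, "ay": 0, "az": -1.0, "tx": 0.33, "ty": -0.21, "tz": -0.06, "hand": 0.085},
    {"ax": 0, "ay": 0, "az": -1.0, "tx": 0.33, "ty": -0.21, "tz": -0.06, "hand": 0.085},
  ],
)

```text
clock: 0.95
tool_pos: [0.5024, -0.2689, 0.2917]
ee_rot: [2.341, 2.095, 0.0]
wrist_force: [0.1, -1.3, -0.8]
opening: 0.085
```

```bash
sed -i "s/o\['opening'\].round(4)/round(float(o['opening']),4)/" h.py
python3 -c "
from h import *
plan([.58,-.13,.30],.297)"
```

```text
t 0.95 pos [ 0.5024 -0.2689  0.2917] yang -0.111 tilt 0.02 shift [ 0.1467  0.0618 -0.0083] az -0.408 j [ 0.74  0.28 -0.4   1.69  0.11  1.19  0.2 ] F [ 0.1 -1.3 -0.8] open 0.085
```

Call:
servo_tool(
  steps=[
    {"ax": 0, "ay": 0, "az": -0.408, "tx": 0.147, "ty": 0.062, "tz": -0.008, "hand": 0.085},
    {"ax": 0, "ay": 0, "az": -0.408, "tx": 0.147, "ty": 0.062, "tz": -0.008, "hand": 0.085},
    {"ax": 0, "ay": 0, "az": -0.408, "tx": 0.147, "ty": 0.062, "tz": -0.008, "hand": 0.085},
    {"ax": 0, "ay": 0, "az": -0.408, "tx": 0.147, "ty": 0.062, "tz": -0.008, "hand": 0.085},
    {"ax": 0, "ay": 0, "az": -0.408, "tx": 0.147, "ty": 0.062, "tz": -0.008, "hand": 0.085},
    {"ax": 0, "ay": 0, "az": -0.408, "tx": 0.147, "ty": 0.062, "tz": -0.008, "hand": 0.085},
  ],
)

```text
clock: 1.55
tool_pos: [0.579, -0.134, 0.2988]
ee_rot: [-1.874, -2.521, 0.003]
wrist_force: [-0.4, 0.2, -0.2]
opening: 0.085
```

```bash
cat >> h.py <<'E'
def wsnap(f):
    o=telemetry.get_obs();s=snap('wrist',f)
    M=np.eye(4);M[:3,:3]=Ro.from_rotvec(o['ee_rot']).as_matrix();M[:3,3]=o['tool_pos']
    s['C']=M@s['mount'];np.savez('pics/'+f+'.npz',**s);return s
def wonz(s,u,v,z):
    a=np.array([(u-s['cx'])/s['fx'],(v-s['cy'])/s['fy']]);r=np.hypot(*a)+1e-12
    d=s['C'][:3,:3]@np.r_[np.sin(r)*a/r,np.cos(r)];c=s['C'][:3,3];return (c+d*(z-c[2])/d[2])
E
python3 -c "
from h import *
wsnap('w1');plan([.58,-.13,.30],.297)"
```

```text
t 1.6 pos [ 0.5789 -0.1347  0.2988] yang 0.291 tilt 0.1 shift [ 0.0042  0.0024 -0.0012] az -0.006 j [ 0.56  0.33 -0.53  1.62  0.18  1.24  0.29] F [-0.2 -0.2  0.9] open 0.0854
```

View pics/w1.png

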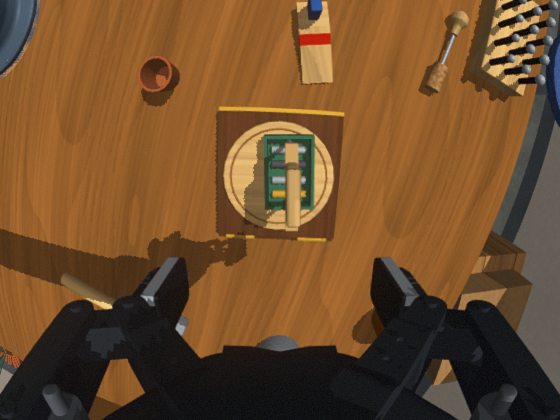

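The wrist view shows the handle's top from (292,143) to (293,229). The brass front edge runs (220,108)–(343,114), the wedge's thin end is at (303,83)–(333,82), and its red band is near (315,39).

Run:
```python
from h import *
w=load('w1');W=lambda u,v,z:wonz(w,u,v,z)
a,b=W(291.5,143,.186),W(293,229,.186);m=(a+b)/2;d=a-b
print('handle',a.round(3),b.round(3),m.round(4),np.linalg.norm(d),'ang',np.arctan2(d[1],d[0]),'caddy x ang',np.arctan2(d[1],d[0])-np.pi/2)
t=[W(*p,.060) for p in [(265,135),(314,135),(314,209),(265,209)]];print('tray',np.mean(t,0).round(4))
a,b=W(220,108,.024),W(343,114,.024);d=b-a;print('edge',a.round(3),b.round(3),(a+b)/2,np.linalg.norm(d),'base x ang',np.arctan2(d[1],d[0])-np.pi/2)
a2,b2=W(217,235,.024),W(333,241,.024);print('back',a2.round(3),b2.round(3),((a2+b2)/2).round(4))
p,q=W(303,83,.005),W(333,82,.005);d=q-p;print('thin',p.round(3),q.round(3),((p+q)/2).round(4),'wedge x ang',np.arctan2(d[1],d[0])-np.pi/2)
print('red mid',W(315,39,.0165).round(4))
print(W(280,175,.03))
plan(m-[0,0,0.186-.151],np.arctan2(d[1],d[0]))
plan(np.r_[m[:2],.151],.30)
```

```text
handle [ 0.575 -0.084  0.186] [ 0.597 -0.152  0.186] [ 0.5857 -0.1184  0.186 ] 0.07138225590151312 ang 1.890374593240328 caddy x ang 0.3195782664454314
tray [ 0.5902 -0.1273  0.06  ]
edge [ 0.483 -0.077  0.024] [ 0.636 -0.039  0.024] [ 0.55950483 -0.05806223  0.024     ] 0.1578359230994091 base x ang -1.3256932165145958
back [ 0.522 -0.245  0.024] [ 0.68  -0.207  0.024] [ 0.601  -0.2261  0.024 ]
thin [ 0.576 -0.014  0.005] [ 0.614 -0.     0.005] [ 0.5948 -0.0075  0.005 ] wedge x ang -1.213246053190387
red mid [0.5732 0.0461 0.0165]
[ 0.58168238 -0.13854449  0.03      ]
t 1.6 pos [ 0.5789 -0.1347  0.2988] yang 0.291 tilt 0.1 shift [0.0138 0.0115 0.1478] az -0.066 j [ 0.56  0.33 -0.53  1.62  0.18  1.24  0.29] F [-0.2 -0.2  0.9] open 0.0854
t 1.6 pos [ 0.5789 -0.1347  0.2988] yang 0.291 tilt 0.1 shift [0.0138 0.0115 0.1478] az -0.009 j [ 0.56  0.33 -0.53  1.62  0.18  1.24  0.29] F [-0.2 -0.2  0.9] open 0.0854
```

The visible ends are the crossbar's (84 long at z 0.144), which puts the caddy centre at (0.590,-0.127). That agrees with the tray centre. I'll descend onto the handle.

Call:
servo_tool(
  steps=[
    {"ax": 0, "ay": 0, "az": -0.02, "tx": 0.004, "ty": 0.013, "tz": 0.03, "hand": 0.085},
    {"ax": 0, "ay": 0, "az": -0.02, "tx": 0.004, "ty": 0.013, "tz": 0.07, "hand": 0.085},
    {"ax": 0, "ay": 0, "az": -0.02, "tx": 0.004, "ty": 0.013, "tz": 0.11, "hand": 0.085},
    {"ax": 0, "ay": 0, "az": -0.02, "tx": 0.004, "ty": 0.013, "tz": 0.14, "hand": 0.085},
    {"ax": 0, "ay": 0, "az": -0.02, "tx": 0.004, "ty": 0.013, "tz": 0.15, "hand": 0.085},
    {"ax": 0, "ay": 0, "az": -0.02, "tx": 0.004, "ty": 0.013, "tz": 0.15, "hand": 0.085},
  ],
)

```text
clock: 2.2
tool_pos: [0.5898, -0.1264, 0.1481]
ee_rot: [-1.848, -2.538, 0.003]
wrist_force: [0.1, 0.5, -0.2]
opening: 0.085
```

```bash
python3 -c "
from h import *
plan([.590,-.127,.149],.31);wsnap('w2')"
```

```text
t 2.2 pos [ 0.5898 -0.1264  0.1481] yang 0.312 tilt 0.17 shift [-0.0007 -0.     -0.0009] az 0.002 j [ 0.51  0.49 -0.49  1.77  0.28  0.96  0.21] F [ 0.1  0.5 -0.2] open 0.085
```

View pics/w2.png

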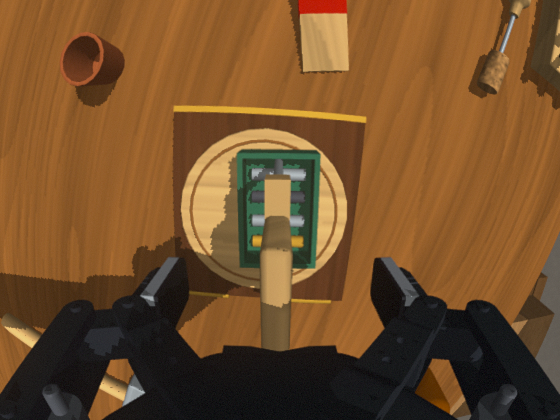

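The handle at (277,280) is centred between the fingers. Closing.

Call:
servo_tool(
  steps=[
    {"ax": 0, "ay": 0, "az": 0, "tx": 0, "ty": 0, "tz": 0, "hand": 0.0},
    {"ax": 0, "ay": 0, "az": 0, "tx": 0, "ty": 0, "tz": 0, "hand": 0.0},
    {"ax": 0, "ay": 0, "az": 0, "tx": 0, "ty": 0, "tz": 0, "hand": 0.0},
    {"ax": 0, "ay": 0, "az": 0, "tx": 0, "ty": 0, "tz": 0, "hand": 0.0},
    {"ax": 0, "ay": 0, "az": 0, "tx": 0, "ty": 0, "tz": 0, "hand": 0.0},
    {"ax": 0, "ay": 0, "az": 0, "tx": 0, "ty": 0, "tz": 0, "hand": 0.0},
    {"ax": 0, "ay": 0, "az": 0, "tx": 0, "ty": 0, "tz": 0, "hand": 0.0},
  ],
  squeeze=60,
)

```text
clock: 2.95
tool_pos: [0.591, -0.1247, 0.1494]
ee_rot: [1.845, 2.542, -0.0]
wrist_force: [-0.5, -0.9, 0.7]
opening: 0.0115
```

Call:
servo_tool(
  steps=[
    {"ax": 0, "ay": 0, "az": 0, "tx": 0, "ty": 0, "tz": -0.01, "hand": 0.0},
    {"ax": 0, "ay": 0, "az": 0, "tx": 0, "ty": 0, "tz": -0.03, "hand": 0.0},
    {"ax": 0, "ay": 0, "az": 0, "tx": 0, "ty": 0, "tz": -0.05, "hand": 0.0},
    {"ax": 0, "ay": 0, "az": 0, "tx": 0, "ty": 0, "tz": -0.075, "hand": 0.0},
    {"ax": 0, "ay": 0, "az": 0, "tx": 0, "ty": 0, "tz": -0.1, "hand": 0.0},
    {"ax": 0, "ay": 0, "az": 0, "tx": 0, "ty": 0, "tz": -0.1, "hand": 0.0},
  ],
)

```text
clock: 3.55
tool_pos: [0.5933, -0.1243, 0.2536]
ee_rot: [1.841, 2.537, 0.006]
wrist_force: [1.0, 0.2, -3.0]
opening: 0.0112
```

```bash
python3 -c "
from h import *
plan([.40,.33,.228],.38);w=wsnap('w3');s=snap('scene','s1');t=snap('top','t1')
B=s['img'][50:310,180:440];B=cv2.resize(B,(520,520),interpolation=cv2.INTER_CUBIC)
T=cv2.resize(t['img'][170:240,160:230],(280,280),interpolation=cv2.INTER_CUBIC)
o=np.zeros((520,800,3),np.uint8);o[:,:520]=B;o[:280,520:]=T;cv2.imwrite('pics/c1.png',o[...,::-1])
"
```

```text
t 3.55 pos [ 0.5933 -0.1243  0.2536] yang 0.315 tilt 0.45 shift [ 0.492  -0.0432  0.0235] az -0.065 j [ 0.53  0.38 -0.53  1.66  0.21  1.15  0.27] F [ 1.   0.2 -3. ] open 0.0112
```

View pics/c1.png

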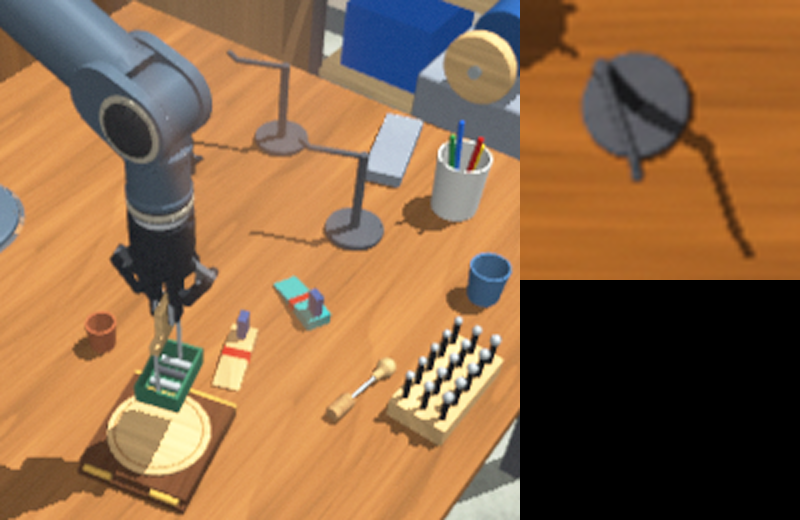

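The caddy is lifted and level. The post top is at crop (362,157) and the hook tip at (304,146). Refining the stand position.

```bash
cat >> h.py <<'E'
def tri(ts,ss,p,q):
    c1,d1=ray(ts,*p);c2,d2=ray(ss,*q);k=np.linalg.lstsq(np.c_[d1,-d2],c2-c1,rcond=None)[0]
    a,b=c1+k[0]*d1,c2+k[1]*d2;return ((a+b)/2).round(4),np.linalg.norm(a-b).round(4)
E
python3 - <<'E'
from h import *
t=load('t1');s=load('s1')
print('foot',onz(t,189.4,196.3,.012),onz(s,357.5,164.5,.012))
print('post',tri(t,s,(180.2,186.7),(361,128.5)),onz(t,180.2,186.7,.163),onz(s,361,128.5,.163))
print('tip',tri(t,s,(189.6,214),(332,123)),onz(t,189.6,214,.174),onz(s,332,122.5,.174))
plan([.40,.335,.225],.38)
E
```

```text
foot [0.55491786 0.39399026 0.012     ] [0.56462373 0.39285744 0.012     ]
post (array([0.5572, 0.3982, 0.1581]), np.float64(0.0007)) [0.55636933 0.39735342 0.163     ] [0.55991721 0.39220111 0.163     ]
tip (array([0.4662, 0.363 , 0.1577]), np.float64(0.0055)) [0.46135791 0.35784109 0.174     ] [0.47744721 0.34946074 0.174     ]
t 3.7 pos [ 0.5903 -0.1245  0.2484] yang 0.315 tilt 0.1 shift [ 0.4959 -0.0384  0.0238] az -0.065 j [ 0.53  0.39 -0.53  1.67  0.21  1.15  0.27] F [ 0.3 -0.5 -2.1] open 0.0113
```

Call:
servo_tool(
  steps=[
    {"ax": 0, "ay": 0, "az": 0, "tx": 0.015, "ty": -0.001, "tz": 0, "hand": 0.0},
    {"ax": 0, "ay": 0, "az": -0.01, "tx": 0.045, "ty": -0.003, "tz": 0, "hand": 0.0},
    {"ax": 0, "ay": 0, "az": -0.02, "tx": 0.085, "ty": -0.006, "tz": 0, "hand": 0.0},
    {"ax": 0, "ay": 0, "az": -0.02, "tx": 0.125, "ty": -0.01, "tz": 0, "hand": 0.0},
    {"ax": 0, "ay": 0, "az": -0.03, "tx": 0.165, "ty": -0.013, "tz": 0, "hand": 0.0},
    {"ax": 0, "ay": 0, "az": -0.03, "tx": 0.205, "ty": -0.016, "tz": 0, "hand": 0.0},
    {"ax": 0, "ay": 0, "az": -0.04, "tx": 0.245, "ty": -0.019, "tz": 0, "hand": 0.0},
    {"ax": 0, "ay": 0, "az": -0.04, "tx": 0.285, "ty": -0.022, "tz": 0, "hand": 0.0},
  ],
)

```text
clock: 4.5
tool_pos: [0.4794, 0.1416, 0.2483]
ee_rot: [-1.792, -2.579, 0.002]
wrist_force: [-0.1, 0.5, -2.3]
opening: 0.0113
```

Call:
servo_tool(
  steps=[
    {"ax": 0, "ay": 0, "az": -0.005, "tx": 0.04, "ty": -0.003, "tz": 0, "hand": 0.0},
    {"ax": 0, "ay": 0, "az": -0.01, "tx": 0.08, "ty": -0.006, "tz": 0.01, "hand": 0.0},
    {"ax": 0, "ay": 0, "az": -0.02, "tx": 0.12, "ty": -0.009, "tz": 0.02, "hand": 0.0},
    {"ax": 0, "ay": 0, "az": -0.02, "tx": 0.16, "ty": -0.012, "tz": 0.03, "hand": 0.0},
    {"ax": 0, "ay": 0, "az": -0.02, "tx": 0.19, "ty": -0.012, "tz": 0.035, "hand": 0.0},
    {"ax": 0, "ay": 0, "az": -0.02, "tx": 0.205, "ty": -0.012, "tz": 0.037, "hand": 0.0},
    {"ax": 0, "ay": 0, "az": -0.02, "tx": 0.21, "ty": -0.012, "tz": 0.037, "hand": 0.0},
    {"ax": 0, "ay": 0, "az": -0.02, "tx": 0.21, "ty": -0.012, "tz": 0.037, "hand": 0.0},
  ],
)

```text
clock: 5.3
tool_pos: [0.3964, 0.3326, 0.2117]
ee_rot: [-1.766, -2.598, 0.002]
wrist_force: [0.4, -0.2, -1.1]
opening: 0.0109
```

```bash
python3 -c "
from h import *
plan([.404,.334,.209],.38);w=wsnap('w4');s=snap('scene','s2');t=snap('top','t2')
B=cv2.resize(s['img'][60:190,240:400],(480,390),interpolation=cv2.INTER_CUBIC)
T=cv2.resize(t['img'][170:240,160:230],(280,280),interpolation=cv2.INTER_CUBIC)
o=np.zeros((600,800,3),np.uint8);o[:390,:480]=B;o[:280,520:]=T
W=cv2.resize(w['img'][0:300],(400,214));o[390:600,400:800]=W[:210];cv2.imwrite('pics/c2.png',o[...,::-1])
"
```

```text
t 5.3 pos [0.3964 0.3326 0.2117] yang 0.377 tilt 0.09 shift [-0.0015  0.0076  0.0027] az -0.003 j [-0.15  0.32 -0.76  1.89  0.26  1.03 -0.65] F [ 0.4 -0.2 -1.1] open 0.0109
```

View pics/c2.png

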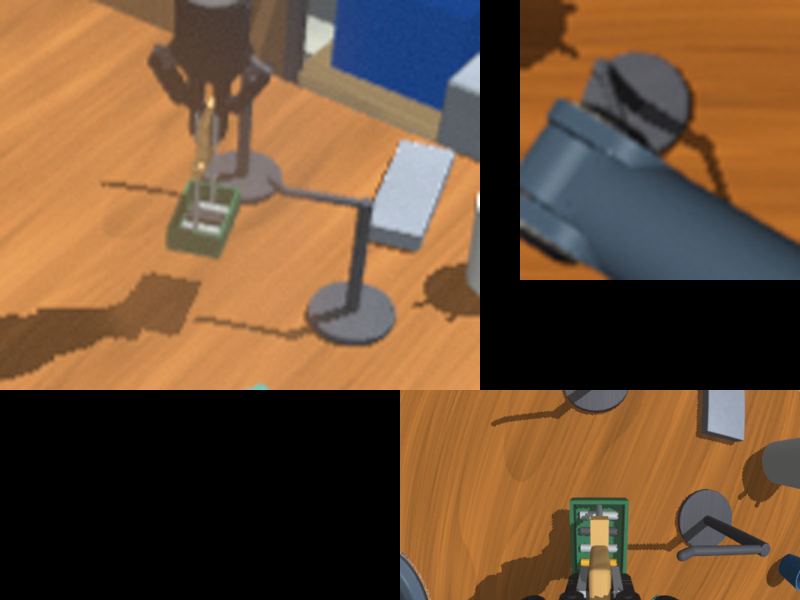

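The hook arm lies almost along the tool's y. In wrist pixels the tip is about (396,231) and the post top about (512,223).

Run:
```python
from h import *
w=load('w4');p=wonz(w,512,223,.163);q=wonz(w,396,231,.174)
f=wonz(w,(705-400)*1.4,(517-390)*1.4,.012)
d=p-q;print('post',p,'tip',q,np.hypot(*d[:2]),'ang',np.arctan2(d[1],d[0]),'foot',f)
print('seat from post', p[:2]-.055*d[:2]/np.hypot(*d[:2]))
plan([.506,.3746,.209],.38)
```

```text
post [0.56007615 0.39974675 0.163     ] tip [0.46305802 0.36154145 0.174     ] 0.10426966688494467 ang 0.3751462161062257 foot [0.55209087 0.40157641 0.012     ]
seat from post [0.50890118 0.37959428]
t 5.45 pos [0.3981 0.331  0.2121] yang 0.373 tilt 0.07 shift [0.0013 0.1164 0.003 ] az -0.007 j [-0.15  0.32 -0.76  1.89  0.26  1.03 -0.65] F [ 0.  -0.7 -1.9] open 0.0108
```

Call:
servo_tool(
  steps=[
    {"ax": 0, "ay": 0, "az": 0, "tx": 0.003, "ty": 0.015, "tz": 0, "hand": 0.0},
    {"ax": 0, "ay": 0, "az": 0, "tx": 0.003, "ty": 0.035, "tz": 0, "hand": 0.0},
    {"ax": 0, "ay": 0, "az": 0, "tx": 0.003, "ty": 0.055, "tz": 0, "hand": 0.0},
    {"ax": 0, "ay": 0, "az": 0, "tx": 0.003, "ty": 0.075, "tz": 0, "hand": 0.0},
    {"ax": 0, "ay": 0, "az": 0, "tx": 0.003, "ty": 0.095, "tz": 0, "hand": 0.0},
    {"ax": 0, "ay": 0, "az": 0, "tx": 0.003, "ty": 0.11, "tz": 0, "hand": 0.0},
    {"ax": 0, "ay": 0, "az": 0, "tx": 0.003, "ty": 0.118, "tz": 0, "hand": 0.0},
    {"ax": 0, "ay": 0, "az": 0, "tx": 0.003, "ty": 0.118, "tz": 0, "hand": 0.0},
  ],
)

```text
clock: 6.25
tool_pos: [0.5075, 0.3773, 0.212]
ee_rot: [1.772, 2.594, -0.001]
wrist_force: [-0.2, 0.0, -2.2]
opening: 0.0115
```

Call:
servo_tool(
  steps=[
    {"ax": 0, "ay": 0, "az": 0, "tx": 0, "ty": 0, "tz": 0.008, "hand": 0.0},
    {"ax": 0, "ay": 0, "az": 0, "tx": 0, "ty": 0, "tz": 0.015, "hand": 0.0},
    {"ax": 0, "ay": 0, "az": 0, "tx": 0, "ty": 0, "tz": 0.02, "hand": 0.0},
    {"ax": 0, "ay": 0, "az": 0, "tx": 0, "ty": 0, "tz": 0.023, "hand": 0.0},
    {"ax": 0, "ay": 0, "az": 0, "tx": 0, "ty": 0, "tz": 0.024, "hand": 0.0},
  ],
)

```text
clock: 6.75
tool_pos: [0.5059, 0.3781, 0.1878]
ee_rot: [-1.768, -2.597, 0.001]
wrist_force: [-0.2, 0.1, -1.9]
opening: 0.0112
```

```bash
python3 -c "
from h import *
plan([.5075,.377,.184],.375);w=wsnap('w5');s=snap('scene','s3')
o=np.zeros((600,800,3),np.uint8)
o[:420,:560]=w['img'];o[240:600,440:800]=cv2.resize(s['img'][70:190,280:400],(360,360),interpolation=cv2.INTER_CUBIC);cv2.imwrite('pics/c3.png',o[...,::-1])
"
```

```text
t 6.75 pos [0.5059 0.3781 0.1878] yang 0.375 tilt 0.05 shift [-0.0016  0.0011  0.0038] az 0.0 j [-0.22  0.53 -0.69  1.66  0.37  1.09 -0.64] F [-0.2  0.1 -1.9] open 0.0112
```

View pics/c3.png

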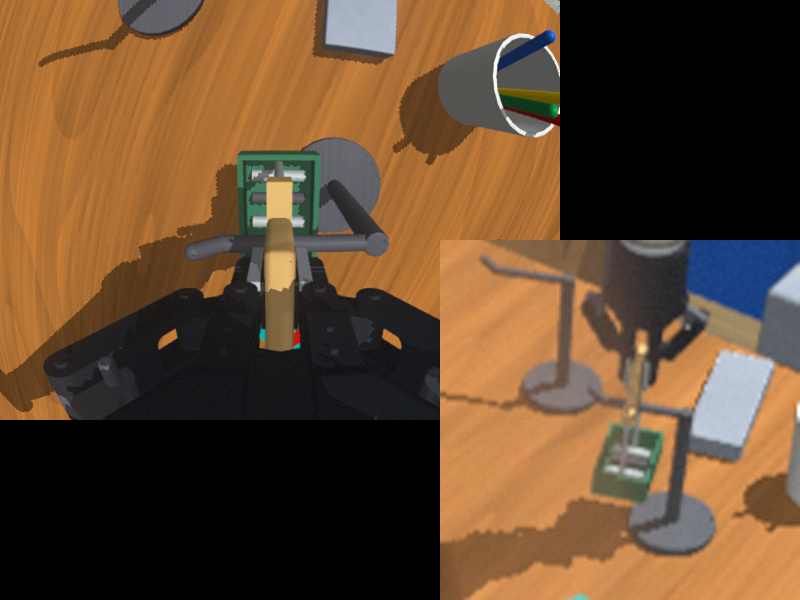

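The hook arm passes under the handle: tip at (190,250), post at (376,243), handle at (280,240). Lowering the last few mm.

Call:
servo_tool(
  steps=[
    {"ax": 0, "ay": 0, "az": 0, "tx": 0, "ty": 0, "tz": 0.002, "hand": 0.0},
    {"ax": 0, "ay": 0, "az": 0, "tx": 0, "ty": 0, "tz": 0.003, "hand": 0.0},
    {"ax": 0, "ay": 0, "az": 0, "tx": 0, "ty": 0, "tz": 0.004, "hand": 0.0},
    {"ax": 0, "ay": 0, "az": 0, "tx": 0, "ty": 0, "tz": 0.004, "hand": 0.0},
  ],
)

```text
clock: 7.25
tool_pos: [0.5063, 0.3784, 0.1843]
ee_rot: [1.768, 2.597, 0.0]
wrist_force: [0.2, -1.2, -0.9]
opening: 0.0113
```

Call:
servo_tool(
  steps=[
    {"ax": 0, "ay": 0, "az": 0, "tx": 0, "ty": 0, "tz": 0.001, "hand": 0.0},
    {"ax": 0, "ay": 0, "az": 0, "tx": 0, "ty": 0, "tz": 0.002, "hand": 0.0},
    {"ax": 0, "ay": 0, "az": 0, "tx": 0, "ty": 0, "tz": 0.002, "hand": 0.0},
    {"ax": 0, "ay": 0, "az": 0, "tx": 0, "ty": 0, "tz": 0.002, "hand": 0.0},
  ],
)

```text
clock: 7.65
tool_pos: [0.5064, 0.3784, 0.184]
ee_rot: [1.768, 2.596, 0.001]
wrist_force: [-1.6, -2.1, 6.8]
opening: 0.0114
```

The bar now rests on the hook, with the wrist force up to +7 N. Opening a little.

Call:
servo_tool(
  steps=[
    {"ax": 0, "ay": 0, "az": 0, "tx": 0, "ty": 0, "tz": -0.001, "hand": 0.014},
    {"ax": 0, "ay": 0, "az": 0, "tx": 0, "ty": 0, "tz": -0.001, "hand": 0.02},
    {"ax": 0, "ay": 0, "az": 0, "tx": 0, "ty": 0, "tz": -0.001, "hand": 0.03},
    {"ax": 0, "ay": 0, "az": 0, "tx": 0, "ty": 0, "tz": -0.001, "hand": 0.04},
    {"ax": 0, "ay": 0, "az": 0, "tx": 0, "ty": 0, "tz": -0.001, "hand": 0.045},
  ],
)

```text
clock: 8.15
tool_pos: [0.5063, 0.3783, 0.1831]
ee_rot: [-1.768, -2.597, 0.0]
wrist_force: [-0.1, -0.6, -0.0]
opening: 0.045
```

Call:
servo_tool(
  steps=[
    {"ax": 0, "ay": 0, "az": 0, "tx": 0, "ty": 0, "tz": -0.015, "hand": 0.045},
    {"ax": 0, "ay": 0, "az": 0, "tx": 0, "ty": 0, "tz": -0.04, "hand": 0.045},
    {"ax": 0, "ay": 0, "az": 0, "tx": 0, "ty": 0, "tz": -0.08, "hand": 0.045},
    {"ax": 0, "ay": 0, "az": 0, "tx": 0, "ty": 0, "tz": -0.12, "hand": 0.045},
    {"ax": 0, "ay": 0, "az": 0, "tx": 0, "ty": 0, "tz": -0.13, "hand": 0.045},
    {"ax": 0, "ay": 0, "az": 0, "tx": 0, "ty": 0, "tz": -0.13, "hand": 0.045},
  ],
)

```text
clock: 8.75
tool_pos: [0.5068, 0.3794, 0.3165]
ee_rot: [1.767, 2.595, 0.008]
wrist_force: [-0.1, 0.3, -0.7]
opening: 0.0453
```

```bash
python3 -c "
from h import *
plan([.56,.08,.25],.36);w=wsnap('w6');s=snap('scene','s4')
o=np.zeros((600,800,3),np.uint8)
o[:420,:560]=w['img'];o[240:600,440:800]=cv2.resize(s['img'][70:190,280:400],(360,360),interpolation=cv2.INTER_CUBIC);cv2.imwrite('pics/c4.png',o[...,::-1])
"
```

```text
t 8.75 pos [0.5068 0.3794 0.3165] yang 0.375 tilt 0.31 shift [-0.2982 -0.0605  0.0658] az 0.015 j [-0.2   0.43 -0.73  1.5   0.29  1.32 -0.58] F [-0.1  0.3 -0.7] open 0.0453
```

View pics/c4.png

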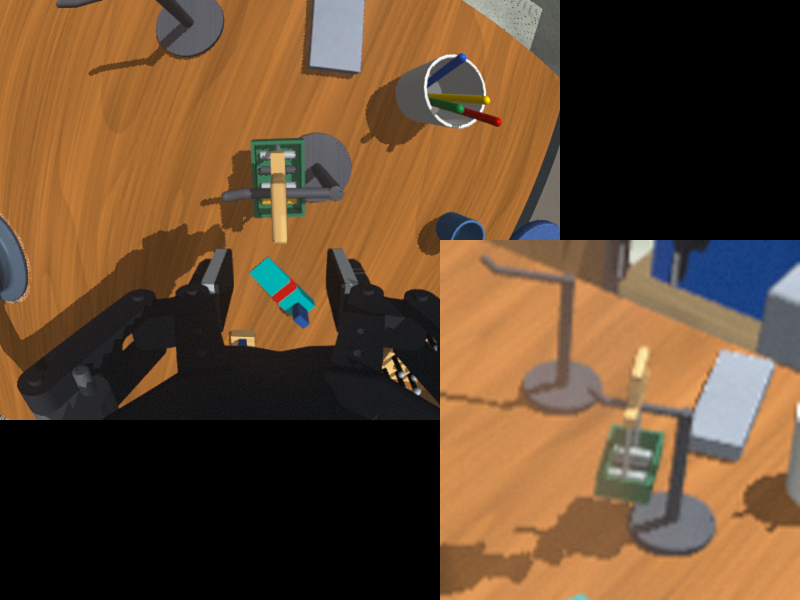

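The caddy hangs level on the hook and untouched. The arm runs (225,195)–(340,193) under the bar at (278,195). Next, above the wedge grip.

Call:
servo_tool(
  steps=[
    {"ax": 0, "ay": 0, "az": 0, "tx": -0.03, "ty": -0.006, "tz": 0, "hand": 0.06},
    {"ax": 0, "ay": 0, "az": 0, "tx": -0.075, "ty": -0.015, "tz": 0, "hand": 0.06},
    {"ax": 0, "ay": 0, "az": 0, "tx": -0.12, "ty": -0.025, "tz": 0, "hand": 0.06},
    {"ax": 0, "ay": 0, "az": -0.01, "tx": -0.165, "ty": -0.035, "tz": 0.02, "hand": 0.06},
    {"ax": 0, "ay": 0, "az": -0.015, "tx": -0.205, "ty": -0.042, "tz": 0.045, "hand": 0.06},
    {"ax": 0, "ay": 0, "az": -0.015, "tx": -0.245, "ty": -0.05, "tz": 0.075, "hand": 0.06},
    {"ax": 0, "ay": 0, "az": -0.015, "tx": -0.28, "ty": -0.058, "tz": 0.105, "hand": 0.06},
    {"ax": 0, "ay": 0, "az": -0.015, "tx": -0.297, "ty": -0.061, "tz": 0.117, "hand": 0.06},
  ],
)

```text
clock: 9.65
tool_pos: [0.556, 0.0742, 0.1916]
ee_rot: [-1.753, -2.601, 0.011]
wrist_force: [-0.1, -0.8, -0.4]
opening: 0.0597
```

Call:
servo_tool(
  steps=[
    {"ax": 0, "ay": 0, "az": 0, "tx": 0, "ty": 0, "tz": 0, "hand": 0.06},
    {"ax": 0, "ay": 0, "az": 0, "tx": 0, "ty": 0, "tz": 0, "hand": 0.06},
  ],
)

```text
clock: 9.85
tool_pos: [0.5584, 0.0818, 0.1969]
ee_rot: [-1.746, -2.611, -0.003]
wrist_force: [-0.3, 0.9, 1.2]
opening: 0.0598
```

```bash
python3 -c "
from h import *
plan([.5586,.0804,.027],.39);w=wsnap('w7')
t=snap('top','t3')
"
```

```text
t 9.85 pos [0.5584 0.0818 0.1969] yang 0.392 tilt 0.12 shift [-0.0017 -0.0006  0.1699] az 0.002 j [ 0.29  0.4  -0.65  1.81  0.28  1.02 -0.08] F [-0.3  0.9  1.2] open 0.0598
```

View pics/w7.png

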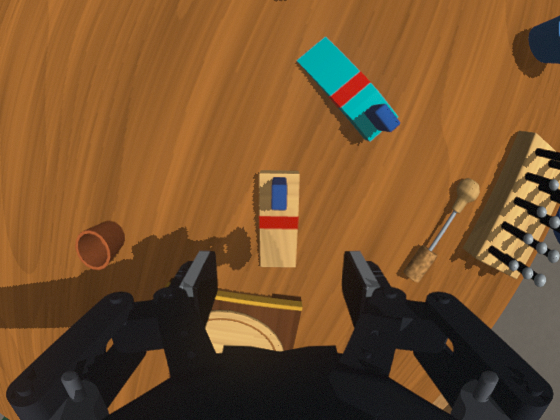

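The grip is at (279,195), the red band at (279,223), the thin end at (261..297,267), the tail at (260..299,174) and the board's front edge at (216,297)–(302,308). I'll refine from these.

Run:
```python
from h import *
w=load('w7');W=lambda u,v,z:wonz(w,u,v,z)
tip=(W(261,266,.005)+W(297,267,.005))/2;tail=(W(260,174,.02)+W(299,174,.02))/2;red=W(279,223,.0165)
d=tip-tail;print('tip',tip.round(4),'tail',tail.round(4),'red',red.round(4),np.hypot(*d[:2]),'ang',np.arctan2(d[1],d[0]))
u=d[:2]/np.hypot(*d[:2]);g=[tip[:2]-.095*u,tail[:2]+.015*u,red[:2]-.0375*u];print('grip',np.round(g,4),np.mean(g,0).round(4))
# grip by blue mask: bottom of tail side & top
print('board corner',W(302,303,.024).round(4),W(216,292,.024).round(4))
plan(np.r_[np.mean(g,0),.027],np.arctan2(d[1],d[0])+np.pi/2)
```

```text
tip [ 0.5958 -0.007   0.005 ] tail [0.5545 0.0941 0.02  ] red [0.5741 0.0453 0.0165] 0.10921643006716049 ang -1.182990957975384
grip [[0.5598 0.081 ]
 [0.5601 0.0803]
 [0.56   0.08  ]] [0.56   0.0804]
board corner [ 0.6344 -0.0318  0.024 ] [ 0.5389 -0.0565  0.024 ]
t 9.95 pos [0.5588 0.0829 0.198 ] yang 0.394 tilt 0.19 shift [-0.0029 -0.0004  0.171 ] az 0.006 j [ 0.29  0.4  -0.65  1.81  0.28  1.02 -0.08] F [ 0.  -0.2  0.3] open 0.0603
```

Call:
servo_tool(
  steps=[
    {"ax": 0, "ay": 0, "az": 0, "tx": -0.003, "ty": 0, "tz": 0.03, "hand": 0.05},
    {"ax": 0, "ay": 0, "az": 0, "tx": -0.003, "ty": 0, "tz": 0.07, "hand": 0.05},
    {"ax": 0, "ay": 0, "az": 0, "tx": -0.003, "ty": 0, "tz": 0.11, "hand": 0.05},
    {"ax": 0, "ay": 0, "az": 0, "tx": -0.003, "ty": 0, "tz": 0.145, "hand": 0.05},
    {"ax": 0, "ay": 0, "az": 0, "tx": -0.003, "ty": 0, "tz": 0.165, "hand": 0.05},
    {"ax": 0, "ay": 0, "az": 0, "tx": -0.003, "ty": 0, "tz": 0.17, "hand": 0.05},
    {"ax": 0, "ay": 0, "az": 0, "tx": -0.003, "ty": 0, "tz": 0.17, "hand": 0.05},
  ],
)

```text
clock: 10.65
tool_pos: [0.5599, 0.0788, 0.027]
ee_rot: [1.746, 2.612, 0.002]
wrist_force: [-0.1, 0.5, 0.3]
opening: 0.0501
```

Call:
servo_tool(
  steps=[
    {"ax": 0, "ay": 0, "az": 0, "tx": 0, "ty": 0, "tz": 0, "hand": 0.0},
    {"ax": 0, "ay": 0, "az": 0, "tx": 0, "ty": 0, "tz": 0, "hand": 0.0},
    {"ax": 0, "ay": 0, "az": 0, "tx": 0, "ty": 0, "tz": 0, "hand": 0.0},
    {"ax": 0, "ay": 0, "az": 0, "tx": 0, "ty": 0, "tz": 0, "hand": 0.0},
    {"ax": 0, "ay": 0, "az": 0, "tx": 0, "ty": 0, "tz": 0, "hand": 0.0},
    {"ax": 0, "ay": 0, "az": 0, "tx": 0, "ty": 0, "tz": 0, "hand": 0.0},
  ],
  squeeze=60,
)

```text
clock: 11.25
tool_pos: [0.5606, 0.0772, 0.0279]
ee_rot: [1.748, 2.608, 0.003]
wrist_force: [-1.7, 0.5, 6.9]
opening: 0.0132
```

```bash
python3 -c "
from h import *
plan([.5317,.0535,.029],.244)"
```

```text
t 11.25 pos [0.5606 0.0772 0.0279] yang 0.39 tilt 0.17 shift [-0.0109 -0.0357 -0.0012] az 0.146 j [ 0.19  0.61 -0.53  1.94  0.46  0.71 -0.23] F [-1.7  0.5  6.9] open 0.0132
```

Call:
servo_tool(
  steps=[
    {"ax": 0, "ay": 0, "az": 0, "tx": 0, "ty": 0, "tz": -0.003, "hand": 0.0},
    {"ax": 0, "ay": 0, "az": 0.04, "tx": -0.003, "ty": -0.008, "tz": -0.003, "hand": 0.0},
    {"ax": 0, "ay": 0, "az": 0.08, "tx": -0.007, "ty": -0.02, "tz": -0.003, "hand": 0.0},
    {"ax": 0, "ay": 0, "az": 0.12, "tx": -0.011, "ty": -0.03, "tz": -0.003, "hand": 0.0},
    {"ax": 0, "ay": 0, "az": 0.146, "tx": -0.014, "ty": -0.036, "tz": -0.003, "hand": 0.0},
    {"ax": 0, "ay": 0, "az": 0.146, "tx": -0.014, "ty": -0.036, "tz": -0.003, "hand": 0.0},
    {"ax": 0, "ay": 0, "az": 0.146, "tx": -0.014, "ty": -0.036, "tz": -0.002, "hand": 0.0},
    {"ax": 0, "ay": 0, "az": 0.146, "tx": -0.014, "ty": -0.036, "tz": -0.002, "hand": 0.0},
  ],
)

```text
clock: 12.05
tool_pos: [0.5318, 0.0506, 0.0283]
ee_rot: [1.934, 2.476, 0.001]
wrist_force: [-1.2, 0.9, -1.3]
opening: 0.0127
```

```bash
python3 -c "
from h import *
plan([.5505,-.0221,.028],.244)
w=wsnap('w8');s=snap('scene','s5');t=snap('top','t5')
o=np.zeros((600,800,3),np.uint8);o[:420,:560]=w['img'];o[240:600,440:800]=cv2.resize(s['img'][180:300,220:340],(360,360),interpolation=cv2.INTER_CUBIC);cv2.imwrite('pics/c5.png',o[...,::-1])"
```

```text
t 12.05 pos [0.5318 0.0506 0.0283] yang 0.244 tilt 0.04 shift [-0.0751  0.0005  0.0003] az 0.0 j [ 0.21  0.57 -0.5   2.01  0.43  0.66 -0.32] F [-1.2  0.9 -1.3] open 0.0127
```

View pics/c5.png

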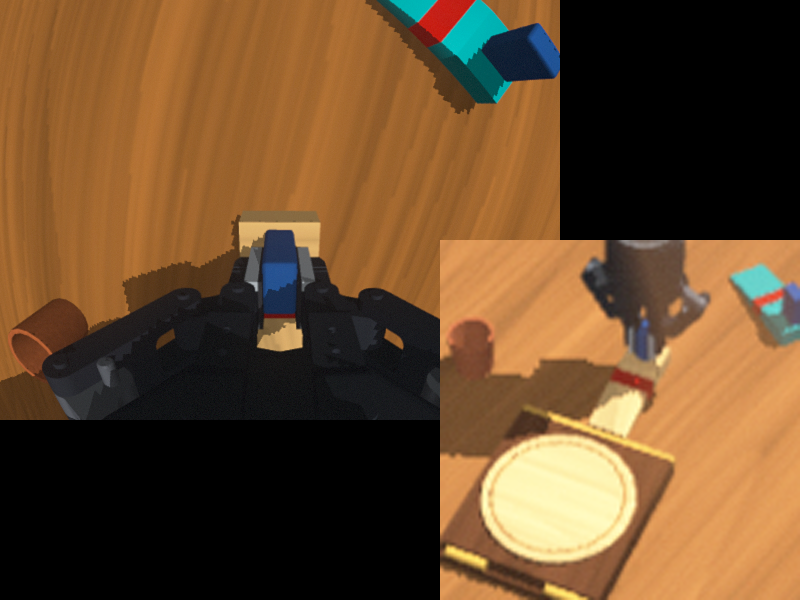

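The wedge is aligned in front of the edge: tip at inset (607,425), edge middle about (598,434). It hangs about 1 mm up (−1.3 N), so I'll lower it and then slide slowly.

Call:
servo_tool(
  steps=[
    {"ax": 0, "ay": 0, "az": 0, "tx": 0, "ty": 0, "tz": 0.001, "hand": 0.0},
    {"ax": 0, "ay": 0, "az": 0, "tx": -0.005, "ty": 0, "tz": 0.001, "hand": 0.0},
    {"ax": 0, "ay": 0, "az": 0, "tx": -0.015, "ty": 0, "tz": 0.001, "hand": 0.0},
    {"ax": 0, "ay": 0, "az": 0, "tx": -0.025, "ty": 0, "tz": 0.001, "hand": 0.0},
    {"ax": 0, "ay": 0, "az": 0, "tx": -0.035, "ty": 0, "tz": 0.001, "hand": 0.0},
    {"ax": 0, "ay": 0, "az": 0, "tx": -0.042, "ty": 0, "tz": 0.001, "hand": 0.0},
    {"ax": 0, "ay": 0, "az": 0, "tx": -0.045, "ty": 0, "tz": 0.001, "hand": 0.0},
    {"ax": 0, "ay": 0, "az": 0, "tx": -0.045, "ty": 0, "tz": 0.001, "hand": 0.0},
  ],
)

```text
clock: 13.0
tool_pos: [0.5435, 0.0054, 0.0279]
ee_rot: [1.936, 2.472, 0.002]
wrist_force: [-0.2, 2.1, 6.0]
opening: 0.0129
```

```bash
python3 -c "
from h import *
plan([.5505,-.0221,.028],.244)"
```

```text
t 13.0 pos [0.5435 0.0054 0.0279] yang 0.242 tilt 0.11 shift [-0.0284  0.0002 -0.0001] az -0.002 j [ 0.29  0.58 -0.5   1.99  0.43  0.67 -0.23] F [-0.2  2.1  6. ] open 0.0129
```

Call:
servo_tool(
  steps=[
    {"ax": 0, "ay": 0, "az": 0, "tx": -0.004, "ty": 0, "tz": 0, "hand": 0.0},
    {"ax": 0, "ay": 0, "az": 0, "tx": -0.008, "ty": 0, "tz": 0, "hand": 0.0},
    {"ax": 0, "ay": 0, "az": 0, "tx": -0.012, "ty": 0, "tz": 0, "hand": 0.0},
    {"ax": 0, "ay": 0, "az": 0, "tx": -0.016, "ty": 0, "tz": 0, "hand": 0.0},
    {"ax": 0, "ay": 0, "az": 0, "tx": -0.02, "ty": 0, "tz": 0, "hand": 0.0},
    {"ax": 0, "ay": 0, "az": 0, "tx": -0.024, "ty": 0, "tz": 0, "hand": 0.0},
    {"ax": 0, "ay": 0, "az": 0, "tx": -0.027, "ty": 0, "tz": 0, "hand": 0.0},
    {"ax": 0, "ay": 0, "az": 0, "tx": -0.028, "ty": 0, "tz": 0, "hand": 0.0},
  ],
)

```text
clock: 13.8
tool_pos: [0.5493, -0.0178, 0.0279]
ee_rot: [-1.932, -2.475, -0.006]
wrist_force: [-2.2, 9.6, 6.6]
opening: 0.0133
```

```bash
python3 -c "
from h import *
plan([.5505,-.0221,.028],.244)
w=wsnap('w9');s=snap('scene','s6');t=snap('top','t6')
o=np.zeros((600,800,3),np.uint8);o[:,:600]=cv2.resize(s['img'][200:300,215:315],(600,600),interpolation=cv2.INTER_CUBIC)
o[:200,600:]=cv2.resize(t['img'][165:215,280:330],(200,200));o[200:400,600:]=cv2.resize(s['img'][70:190,280:400],(200,200))
o[400:550,600:]=cv2.resize(w['img'],(200,150));cv2.imwrite('pics/c6.png',o[...,::-1])"
```

```text
t 13.8 pos [ 0.5493 -0.0178  0.0279] yang 0.246 tilt 0.25 shift [-0.0045  0.0001 -0.0001] az 0.002 j [ 0.34  0.58 -0.5   1.98  0.43  0.68 -0.18] F [-2.2  9.6  6.6] open 0.0133
```

View pics/c6.png

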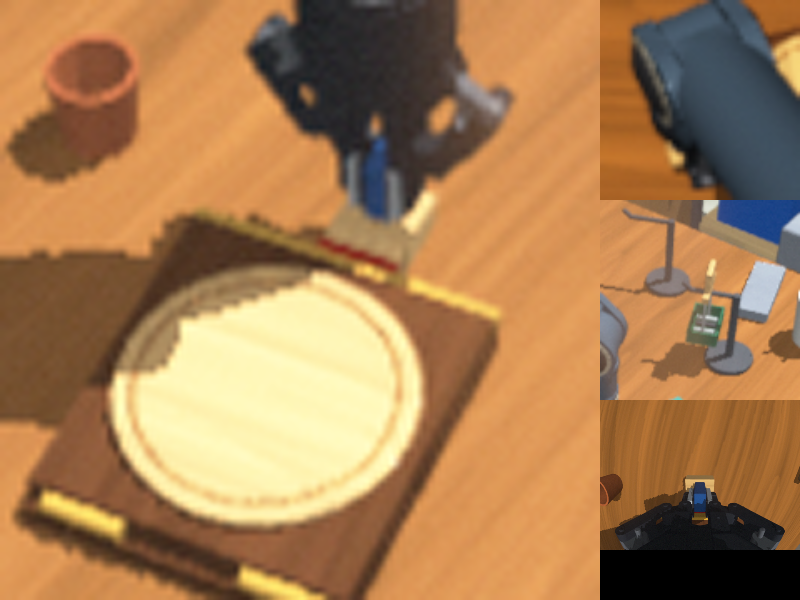

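The edge is over the red band, at inset (360,255), and the caddy still hangs. I'll measure the leaf's lift by sub-pixel tracking of the unshadowed front corner against the back of the board.

```bash
cat > lift.py <<'E'
from h import *
import sys
a,b=load('s5'),load(sys.argv[1]);g=[cv2.cvtColor(x['img'],cv2.COLOR_RGB2GRAY) for x in (a,b)]
L=lambda x,y:(215+x/6,200+y/6)
P=np.float32([L(497,318),L(470,305),L(420,330),L(400,440),L(360,590),L(60,500),L(120,525)]).reshape(-1,1,2)
q,st,e=cv2.calcOpticalFlowPyrLK(*g,P,None,winSize=(9,9),maxLevel=1)
print((q-P)[:,0].round(2).tolist())
c=np.array([.636,-.039,.024]);print('px per 4mm at corner',proj(a,c+[0,0,.004])-proj(a,c))
E
python3 lift.py s6; python3 -c "
from h import *
plan([.5505,-.0221,.028],.244)"
```

```text
[[-0.029999999329447746, -0.5799999833106995], [-0.019999999552965164, -0.5400000214576721], [-0.27000001072883606, -0.6899999976158142], [-0.1899999976158142, 0.14000000059604645], [-0.019999999552965164, 0.009999999776482582], [-0.019999999552965164, -0.009999999776482582], [0.03999999910593033, 0.05000000074505806]]
px per 4mm at corner [ 0.01653066 -0.86229121]
t 13.95 pos [ 0.5493 -0.0179  0.0279] yang 0.246 tilt 0.23 shift [-0.0044  0.0001 -0.0001] az 0.002 j [ 0.34  0.58 -0.5   1.98  0.43  0.68 -0.18] F [-2.8  8.3  5.1] open 0.0127
```

The edge is about 2.7 mm up. Pushing about 6 mm further gives roughly 4 mm.

Call:
servo_tool(
  steps=[
    {"ax": 0, "ay": 0, "az": 0, "tx": -0.002, "ty": 0, "tz": 0, "hand": 0.0},
    {"ax": 0, "ay": 0, "az": 0, "tx": -0.004, "ty": 0, "tz": 0, "hand": 0.0},
    {"ax": 0, "ay": 0, "az": 0, "tx": -0.006, "ty": 0, "tz": 0, "hand": 0.0},
    {"ax": 0, "ay": 0, "az": 0, "tx": -0.007, "ty": 0, "tz": 0, "hand": 0.0},
    {"ax": 0, "ay": 0, "az": 0, "tx": -0.007, "ty": 0, "tz": 0, "hand": 0.0},
    {"ax": 0, "ay": 0, "az": 0, "tx": -0.007, "ty": 0, "tz": 0, "hand": 0.0},
    {"ax": 0, "ay": 0, "az": 0, "tx": -0.007, "ty": 0, "tz": 0, "hand": 0.0},
    {"ax": 0, "ay": 0, "az": 0, "tx": -0.007, "ty": 0, "tz": 0, "hand": 0.0},
  ],
)

```text
clock: 14.75
tool_pos: [0.5509, -0.0245, 0.0279]
ee_rot: [-1.931, -2.476, -0.006]
wrist_force: [-2.3, 9.4, 6.0]
opening: 0.0133
```

```bash
python3 -c "
from h import *
plan([.5505,-.0221,.028],.244);s=snap('scene','s7')
a,b=load('s4'),s
d=cv2.absdiff(a['img'],b['img'])[75:150,335:355].astype(int);print('caddy/hook change vs s4',d.mean(),d.max())
plan([.5505,-.0221,.028],.244)"; python3 lift.py s7
```

```text
t 14.75 pos [ 0.5509 -0.0245  0.0279] yang 0.246 tilt 0.23 shift [ 0.0024  0.0002 -0.0001] az 0.002 j [ 0.35  0.59 -0.5   1.97  0.43  0.68 -0.17] F [-2.3  9.4  6. ] open 0.0133
caddy/hook change vs s4 6.594666666666667 152
t 14.8 pos [ 0.5509 -0.0245  0.0279] yang 0.246 tilt 0.23 shift [ 0.0024  0.0002 -0.0001] az 0.002 j [ 0.35  0.59 -0.5   1.97  0.43  0.68 -0.17] F [-3.6  9.2  6.7] open 0.0132
[[0.029999999329447746, -0.7599999904632568], [0.25, -0.6700000166893005], [-0.4000000059604645, -1.0299999713897705], [-0.019999999552965164, -0.3799999952316284], [-0.019999999552965164, 0.009999999776482582], [-0.009999999776482582, -0.009999999776482582], [0.029999999329447746, 0.03999999910593033]]
px per 4mm at corner [ 0.01653066 -0.86229121]
```

```bash
python3 -c "
from h import *
print(workorder.sign_off())"
```

```text
the job is handed in; nothing more can be done
None
```

I hung the caddy by its crossbar on the right-hand stand (the one at y ≈ 0.39) and let go of it. I then slid the pale wedge, thin end first, under the board's brass edge. The job was handed in at about 14.8 s with the wedge still held; sign-off gives no verdict.

**Last checks**
- **Leaf lift:** tracking the front corner in the scene camera gave about 3.5 mm. Single tracked points ranged from 3.1 to 4.8 mm and one was unreliable (1.8 mm). The back of the board had not moved.
- **Wedge:** the robot's position was steady and the wedge flat on the bench, with about 9 N of push and 6 N upward at the wrist. The edge was over the red band in the last picture I viewed, before a final push of about 7 mm.
- **Caddy:** in that same picture it was hanging upright. A crude pixel comparison with an earlier picture showed some change around the caddy (mean 6.6, max 152). I did not look into it, and I had no viewed picture after the final push.
- **Contact and bystanders:** I did not measure robot contact with the leaf directly; by geometry the fingers are about 25 mm clear of the edge. The clay pot looked in place in that picture; I did not check the hammer, graver or tin at the end.

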